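Release the battery tray of a charger with the release rod

ROBOT

A 6-joint arm with a two-finger parallel gripper is mounted at the origin on the work surface. World frame = base frame: x ahead of the robot, y to its left, z up, the work surface at z = 0. Lengths are in m, angles in rad, forces in N, time in s.
With the tool pointing down it reaches from about 0.425 to 0.95 m from the base axis. Payload 3.5 kg.
Tool frame: the origin (TCP) lies midway between the tips of the shut fingers; the grasp point (between the pads) lies 19 mm behind it; z points along the fingers, y is the direction in which the jaws open and shut (so a half turn about z gives the same grasp; the last joint's range is limited). The gripper opens to 85 mm and grips with 20 to 120 N. Pads are 22 mm wide; open, the fingers measure 114 mm over their backs; the gripper's body (76 mm by 85 mm) begins 54 mm behind the grasp point. The pads swing forward as they close: fully open they stand 13 mm farther back than shut.
Start: joints at [0.982, 0.286, 1.577, -0, 1.279, -0.15], TCP at [0.287, 0.611, 0.231] pointing down, gripper open.
Joint ranges: [-2.77, 2.77], [-0.9, 2.22], [0.21, 2.48], [-1.53, 4.67], [0.24, 2.81], [-2.84, 2.84]. Speed limits (rad/s): [2.79, 2.79, 3.14, 3.14, 3.14, 3.14].

INTERFACE

Orientations are given as a unit quaternion [x, y, z, w].
In Python, from plant import * gives the robot as it stands.
- The arm moves only by the shell command python3 -m jog 'ROWS' [FORCE]. ROWS is a JSON object of lists of equal length, an entry for each row: "travel": the shift along the world's x, y, z in mm, a list of three; "dr": the turn, a rotation vector about the world's x, y, z in degrees, a list of three; "jaw": the closure in counts, from 0 (fully open) to 255 (shut). In form: {"travel": [[x, y, z], ...], "dr": [[wx, wy, wz], ...], "jaw": [jaw, ...]}. A call has 1 to 5 rows; each row shifts and turns the commanded pose from where the row before left it; what a row does not reach is not made up. A row lasts 1/12 s, in which the tool goes at most 41.7 mm and 7.16 degrees, less where a joint would pass 70% of its speed; a pose out of reach is approached as far as the arm can. A call is refused whole if a number of a shift passes 41.7 or a number of a turn 7.16, either way. A call with a gripper value outside its range is refused whole. The fingers move at their own pace and stop on an object; FORCE is the grip in N (left out, the last holds). Time passes only in rows, so rows that do not move let the fingers close. It gives the time, the measured TCP pose, the force and the opening at its end, in the units of the state.
- get_state(): the state, without advancing time (a new reading comes with each control period).
- read_camera(name): name is "side" or "top"; returns the picture (480x640x3 uint8, red, green, blue); there is no depth.
- camera_info(name): a dict with "K" (3x3 intrinsics, pixels), "R" (3x3) and "t" (3): a world point X has camera coordinates R X + t. Camera axes: x right, y down, z forward; pixel columns grow to the right and rows downward; lengths in m; the calibration is good to about 2 mm. A picture is of the moment at which its call begins. camera_info takes no time and is no camera call.
- sign_off(): hands the job in, once; it reports no verdict.
The state is a dict: "time": time; "qpos": joint angles; "dq": joint speeds; "joint_efforts": joint torques, N m; "eef_pos": TCP position; "tcp_rot": TCP orientation; "contact_force": force on the tool from outside, world axes, zero at the start; "wrist_torque": the same for the moment, N m; "opening": opening from 0.0 (shut) to 1.0 (fully open).
Only numpy, scipy, OpenCV 4.12 (cv2) and the standard library are available. Lean on these libraries where they do the work, as an engineer would, in place of code of your own. Each camera call takes 0.05 s, during which the arm holds its last target. There are 200 camera calls.

TASK

The battery tray of the detector charger is locked. Take the release rod from its grey holder, push it down through the narrow slot in the charger's top and feel along the slot for the hidden spring tab, pressing gently (never lean hard on the charger) until the tray springs out. Then stand the rod back in its holder, seated as it was, let go of it and leave the other things on the shelf alone.

Things in the scene. Friction and masses are not known exactly. Their poses are not given: they have to be found in the camera images.
- dock: The grey battery charger, fixed to the shelf: 130 (x) x 170 (y) x 85 mm high. Origin at the centre of its underside, z up; its front with the black tray faces its own -x. The rod must never press on it (casing, slot, plate or tab) with more than 20 N.
- slot (a point): Centre of the slot's mouth, in the charger's top face (85 mm above the shelf). The slot is 11 mm wide along its own x and 66 mm long along its own y, goes through an 8 mm thick top and has a 1.5 mm chamfer round its mouth; z up.
- tray (a joint): How far the black tray has sprung out of the charger's front, in m: 0 locked, 0.028 fully out. The plate does not yield; the tab yields straight down: 3 N starts it, 6 N presses it 6 mm; at about 5.5 mm the latch lets go and the tray springs out at once and stays out. The tab's end stop is at 8 mm. The tray cannot be pulled out while latched.
- holder: The grey magnetic marker holder that the rod stands in, fixed: a block 56 x 56 x 64 mm high on a thin 74 mm base plate. Origin at the centre of its underside, z up.
- bore (a point): Centre of the mouth of the holder's round upright bore, in its top face, 64 mm above the shelf. The bore is 13 mm wide with a 2 mm chamfer and runs right down through the block.
- rod_mid (a point): Centre of the rod's square aluminium handle, 16 x 16 mm, 50 mm tall, sides along the point's x and y, z up along the rod. Below it on the same axis is a round steel shank, 8 mm thick, 60 mm long, with a round end: the handle's underside is 25 mm, the tip 85 mm below this point. In the holder the handle's underside rests on the holder's top. About 70 g.
- rod_tip (a point): The rod's lower tip, on its axis, 85 mm below the centre of the handle.
- kidney_dish: Stainless kidney dish, about 190 x 90 x 34 mm, a bystander. Origin at the underside.
- copper_plate: Thin copper filter plate, 100 x 100 x 4 mm, lying flat, a bystander. Origin at the centre of its underside.
- brass_grid: Brass resolution grid, 80 x 60 x 4 mm, lying flat, a bystander. Origin at the centre of its underside.
- guard (a point): Point 25 mm straight below the slot's centre, axes as the slot's. A rigid level steel plate lies under the slot at this height give or take 5 mm (not known), save for one window, 18 mm long along y, filled flush by the spring tab. The window's centre is anywhere within 22 mm of this point along y, out of sight. The rod goes down on the tab only with its axis within 5 mm of the window's centre.
Mind the look-alikes: they are no part of the job. There is more than one size of the dock; the one meant has the size given above.

How it is judged:
On the way, in this order (a step that is already met when the one before it is completed fails the run):
1. the rod's tip is in the slot, at least 12 mm below the charger's top (z of rod_tip in the frame of slot below -0.012 m and horizontal distance between rod_tip and slot below 0.036 m), for 0.05 s.
2. the tray springs out while the rod is in the slot (all of step 1 and value of joint tray above 0.02 m), for 0.05 s.
At the end, for the whole second after the job is handed in: The tray is out by more than 20 mm; the rod stands in the holder's bore, its handle's underside on the holder's top (within 4 mm in height and 6 mm sideways, tilted less than 0.12 rad), let go of (value of joint tray above 0.02 m and horizontal distance between rod_mid and bore below 0.006 m and z of rod_mid in the frame of bore between 0.021 and 0.029 m and angle between rod_mid's own z axis and vertical below 0.12 rad); the robot touches nothing.
It fails at once if the rod presses on the charger with more than 20 N (contact force between rod and dock above 20 N).
It fails at once if a bystander is moved more than 15 mm (distance of any of kidney_dish, copper_plate, brass_grid from where it was at the start of the episode above 0.015 m).
It also fails if it takes over 61 s, if anything falls off the work surface, if the arm or the gripper's body presses on something with over 40 N, if the wrist force passes 120 N, or if a joint passes its speed limit or range.

## Working session

There is one attempt and no reset: what is moved stays moved. The work goes in short steps, Python scripts to look and compute and a shell command to move; the robot and the scene stay as the last step left them, time stands still between calls to the robot, and variables do not carry over. Pictures are saved under pics/ and viewed, about 8 in all and at most 12, crops included, and the job is handed in when it is done.

```bash
ls; mkdir -p pics; python3 - <<'E'
from plant import *
import cv2
for n in("side","top"):
    im=read_camera(n); cv2.imwrite(f"pics/{n}0.png",im[:,:,::-1]); c=camera_info(n); print(n,c)
print(get_state())
E
```

```text
pics
side {'K': array([[604.11019625,   0.        , 316.50616009],
       [  0.        , 604.11019625, 250.03423111],
       [  0.        ,   0.        ,   1.        ]]), 'R': array([[ 0.97262201, -0.23201224, -0.01329456],
       [-0.15616032, -0.61013295, -0.77675719],
       [ 0.17210573,  0.75756722, -0.62965985]]), 't': array([-0.52882865,  0.15764351,  1.29559565])}
top {'K': array([[493.71966364,   0.        , 321.70186921],
       [  0.        , 493.71966364, 237.44852229],
       [  0.        ,   0.        ,   1.        ]]), 'R': array([[-2.85030352e-04, -9.99971980e-01, -7.48057071e-03],
       [-9.88153891e-01,  1.42965917e-03, -1.53459583e-01],
       [ 1.53465977e-01,  7.34821442e-03, -9.88126610e-01]]), 't': array([0.02739742, 0.54231324, 1.38245853])}
{'time': 0.1, 'qpos': array([ 9.81987365e-01,  2.87113221e-01,  1.57805940e+00, -3.03003911e-05,
        1.27857745e+00, -1.49996324e-01]), 'dq': array([ 0.0009023 , -0.00125079, -0.00360613,  0.00019657,  0.00083618,
        0.00075888]), 'joint_efforts': array([ 6.27802160e-05, -4.07299161e+01, -2.93697828e+01, -1.67284902e-04,
        3.44290274e-03,  9.27116133e-06]), 'eef_pos': array([0.28642365, 0.61055311, 0.23004579]), 'tcp_rot': array([ 2.17645811e-01,  9.76027222e-01, -1.01117837e-03, -3.75951768e-04]), 'contact_force': array([-0.81787811, -0.5792399 ,  0.11567277]), 'wrist_torque': array([-0.04985322, -0.05465239,  0.03978859]), 'opening': 0.9985702572825681}
```

View pics/top0.png

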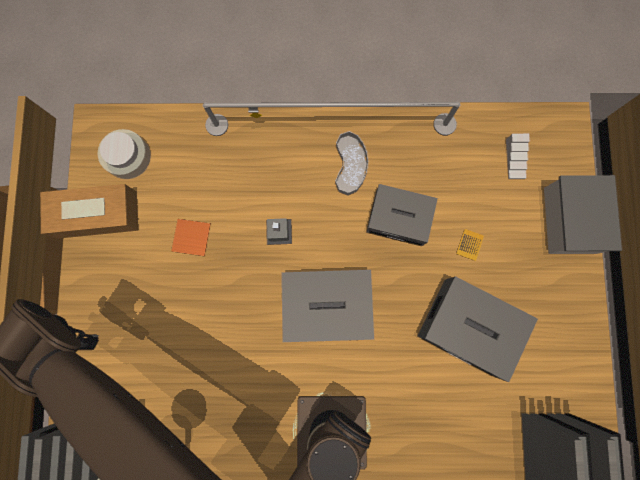

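View pics/side0.png

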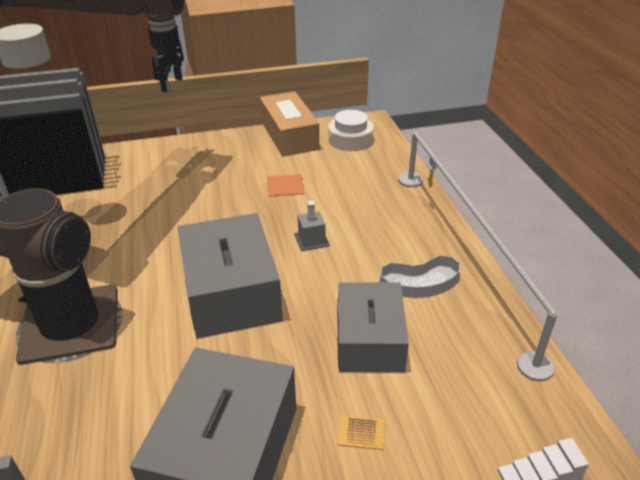

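The small charger at (402,214) in the top view is about 60 x 45 px, or roughly 170 x 130 mm, so it is the right size. The other two are larger. The holder with the rod is at (279,231). I'll crop both in both views.

```bash
python3 - <<'E'
import cv2,numpy as np
t=cv2.imread("pics/top0.png"); s=cv2.imread("pics/side0.png")
def crop(im,x,y,w,h,k): return cv2.resize(im[y:y+h,x:x+w],None,fx=k,fy=k,interpolation=cv2.INTER_CUBIC)
a=crop(t,360,176,80,75,5); b=crop(t,260,211,40,37,10)[:375]
c=crop(s,330,275,80,100,5)[:500]; d=crop(s,290,190,40,65,10)[:600]
cv2.imwrite("pics/ct.png",np.hstack([a[:370],b[:370]])); 
cv2.imwrite("pics/cs.png",np.hstack([cv2.copyMakeBorder(c,0,100,0,0,0),d[:600]]))
E
```

```text
(no output)
```

View pics/ct.png

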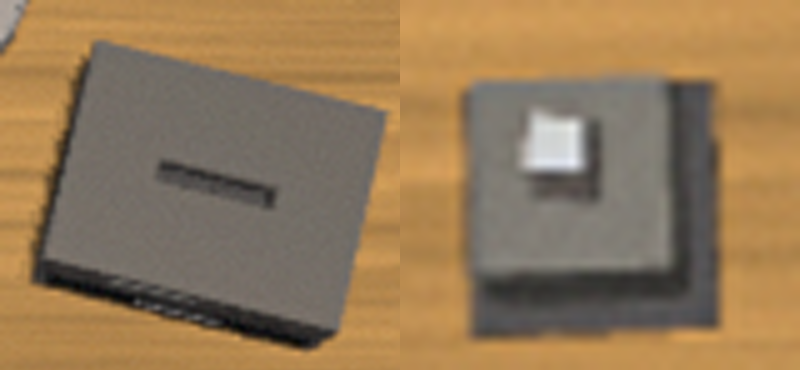

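View pics/cs.png

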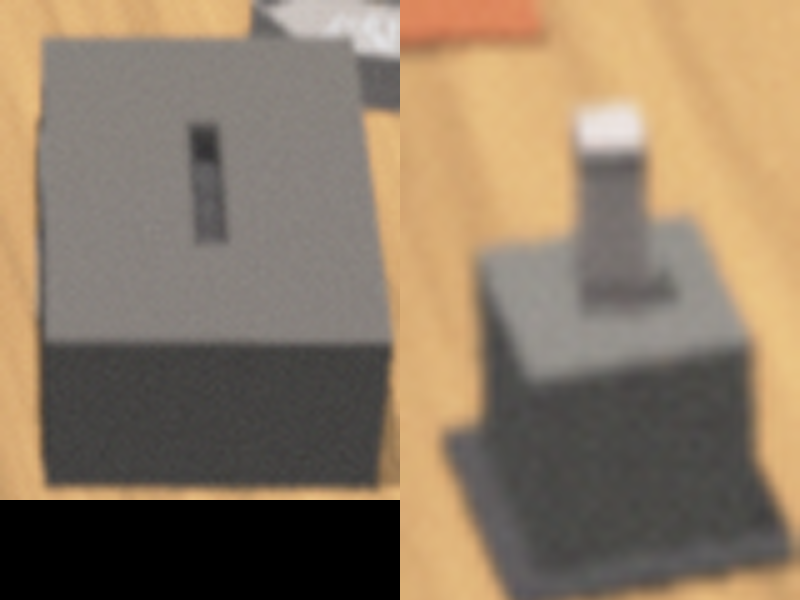

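```bash
cat > h.py <<'E'
import numpy as np
from plant import *
from scipy.optimize import least_squares
CI={n:camera_info(n) for n in("side","top")}
def onz(n,u,v,z):
    c=CI[n];R,t=np.array(c["R"]),np.array(c["t"]);C=-R.T@t
    d=R.T@np.linalg.inv(c["K"])@[u,v,1]; return C+d*(z-C[2])/d[2]
def px(n,X):
    c=CI[n];p=c["K"]@(np.array(c["R"])@X+c["t"]);return p[:2]/p[2]
def tri(obs):
    return least_squares(lambda X:np.concatenate([px(n,X)-p for n,p in obs]),[.6,0,.1])
E
python3 - <<'E'
from h import *
def f(l,k,o): return [((u+.5)/k-.5+o[0],(v+.5)/k-.5+o[1]) for u,v in l]
np.set_printoptions(precision=4,suppress=True)
def rep(name,n,pts,z):
    P=np.array([onz(n,u,v,z) for u,v in pts]); d=np.roll(P,-1,0)-P
    print(name,n,"c",P.mean(0)[:2],"len",np.linalg.norm(d,axis=1),"ang",np.degrees(np.arctan2(d[:,1],d[:,0])))
T=(360,176);S=(330,275);TH=(260,211);SH=(290,190)
rep("dock","top",f([(95,42),(386,112),(337,331),(43,262)],5,T),.085)
rep("dock","side",f([(43,40),(353,40),(390,343),(45,343)],5,S),.085)
rep("slot","top",f([(160,162),(275,187),(270,208),(157,182)],5,T),.085)
rep("slot","side",f([(190,123),(217,123),(228,242),(195,243)],5,S),.085)
rep("hold","top",f([(72,82),(266,78),(268,272),(76,270)],10,TH),.064)
rep("hold","side",f([(82,252),(290,218),(348,345),(130,382)],10,SH),.064)
rep("rodtop","top",f([(131,112),(182,115),(186,172),(124,166)],10,TH),.114)
rep("rodtop","side",f([(177,104),(240,104),(245,150),(178,152)],10,SH),.114)
rep("dish","top",[(338,135),(350,133),(366,165),(345,193)],.034)
E
```

```text
dock top c [ 0.6056 -0.2012] len [0.1687 0.1291 0.1679 0.1307] ang [-104.1013  165.743    76.4602  -13.9033]
dock side c [ 0.607  -0.2032] len [0.1289 0.1682 0.1286 0.1685] ang [ -14.2593 -104.8806  165.8925   75.2395]
slot top c [ 0.6063 -0.2014] len [0.066  0.0124 0.0649 0.0117] ang [-102.6961  165.298    76.6113   -9.5778]
slot side c [ 0.6075 -0.2023] len [0.0109 0.0664 0.0128 0.0669] ang [ -14.2143 -103.9083  168.2411   74.4762]
hold top c [0.5661 0.1553] len [0.0555 0.0561 0.0546 0.0544] ang [ -88.8978 -178.8025   89.3139    2.1606]
hold side c [0.567 0.154] len [0.0529 0.0547 0.0541 0.0549] ang [   1.313   -88.791  -178.5238   90.025 ]
rodtop top c [0.5669 0.1545] len [0.0141 0.016  0.0172 0.0152] ang [ -93.5144 -175.2877   84.3101   -6.425 ]
rodtop side c [0.5675 0.1543] len [0.0151 0.0193 0.0159 0.0201] ang [-14.5337 -99.6876 168.4775  77.9397]
dish top c [ 0.7878 -0.0565] len [0.0365 0.1098 0.1059 0.1795] ang [ -80.2924 -154.926   143.528     6.2775]
```

Both cameras agree to about 2 mm, and the sizes match:

| Item | Position (m) | Yaw |
|---|---|---|
| Charger/slot | (0.6067, -0.202) | about -14.2° (dock 129 x 168 mm, slot 66 x 12 mm) |
| Holder/rod | (0.567, 0.1545) | rod handle about -12° |

Next I move above the rod and turn +12°.

```bash
python3 -m jog '{"travel":[[18.7,-30.4,0],[18.7,-30.4,0],[18.7,-30.4,0],[18.7,-30.4,0],[18.7,-30.4,0]],"dr":[[0,0,4],[0,0,4],[0,0,4],[0,0,0],[0,0,0]],"jaw":[0,0,0,0,0]}' 60 >/dev/null
python3 -m jog '{"travel":[[18.7,-30.4,0],[18.7,-30.4,0],[18.7,-30.4,0],[18.7,-30.4,0],[18.7,-30.4,0]],"dr":[[0,0,0],[0,0,0],[0,0,0],[0,0,0],[0,0,0]],"jaw":[0,0,0,0,0]}' >/dev/null
python3 -m jog '{"travel":[[18.7,-30.4,0],[18.7,-30.4,0],[18.7,-30.4,0],[18.7,-30.4,0],[18.7,-30.4,0]],"dr":[[0,0,0],[0,0,0],[0,0,0],[0,0,0],[0,0,0]],"jaw":[0,0,0,0,0]}' 
python3 -m jog '{"travel":[[0,0,0],[0,0,0],[0,0,0]],"dr":[[0,0,0],[0,0,0],[0,0,0]],"jaw":[0,0,0]}'
```

```text
time: 1.35
eef_pos: [0.5675, 0.1534, 0.2308]
tcp_rot: [0.114, 0.993, -0.0, -0.0]
contact_force: [0.2, 0.2, 0.6]
opening: 1.0
time: 1.6
eef_pos: [0.5667, 0.1552, 0.2307]
tcp_rot: [0.115, 0.993, 0.0, -0.001]
contact_force: [-0.4, -0.0, -0.4]
opening: 0.997
```

```bash
python3 -m jog '{"travel":[[0,0,-31],[0,0,-31],[0,0,-31],[0,0,-31],[0,-0.5,-29]],"dr":[[0,0,0],[0,0,0],[0,0,0],[0,0,0],[0,0,0]],"jaw":[0,0,0,0,0]}' 
python3 -m jog '{"travel":[[0,0,0],[0,0,0],[0,0,0],[0,0,0]],"dr":[[0,0,0],[0,0,0],[0,0,0],[0,0,0]],"jaw":[0,100,150,170]}'
python3 - <<'E'
from h import *; import cv2
s=read_camera("side");t=read_camera("top")
k=lambda im,x,y,w,h,f:cv2.resize(im[y:y+h,x:x+w,::-1],None,fx=f,fy=f,interpolation=cv2.INTER_CUBIC)
cv2.imwrite("pics/g1.png",np.hstack([k(s,260,130,100,140,4),k(t,230,161,100,140,4)]))
E
```

```text
time: 2.02
eef_pos: [0.5658, 0.1564, 0.0767]
tcp_rot: [0.113, 0.994, 0.0, -0.0]
contact_force: [-0.7, -0.2, 0.6]
opening: 0.999
time: 2.35
eef_pos: [0.569, 0.1554, 0.0813]
tcp_rot: [0.114, 0.993, 0.001, 0.002]
contact_force: [0.6, 0.3, 0.8]
opening: 0.605
```

View pics/g1.png

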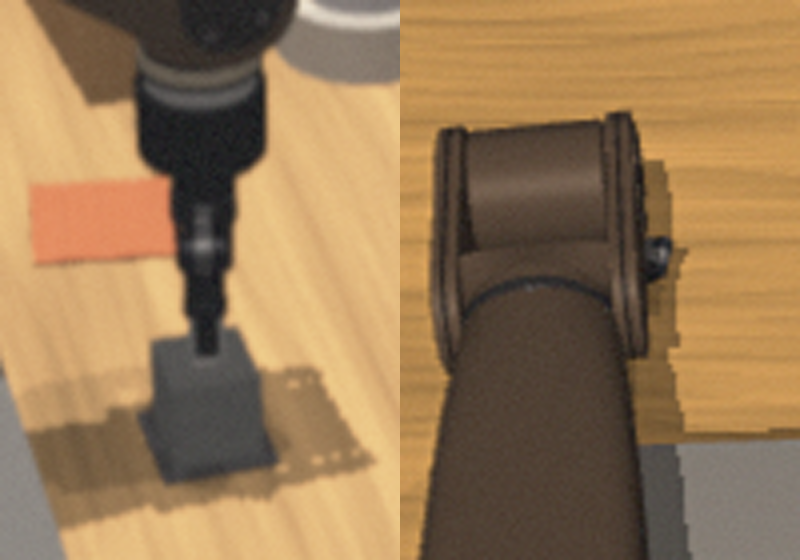

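The side crop shows the fingers straddling the handle above the holder, in line with it at about (205,340). Now I close.

```bash
python3 -m jog '{"travel":[[0,0,0],[0,0,0],[0,0,0],[0,0,0]],"dr":[[0,0,0],[0,0,0],[0,0,0],[0,0,0]],"jaw":[185,200,215,235]}' 60
python3 -m jog '{"travel":[[0,0,0],[0,0,0],[0,0,0],[0,0,0]],"dr":[[0,0,0],[0,0,0],[0,0,0],[0,0,0]],"jaw":[245,245,245,245]}'
python3 -m jog '{"travel":[[0,0,0],[0,0,0],[0,0,0],[0,0,0]],"dr":[[0,0,0],[0,0,0],[0,0,0],[0,0,0]],"jaw":[245,245,245,245]}'
python3 -c "
from plant import *
s=get_state();print(s['eef_pos'],s['tcp_rot'],s['contact_force'],s['wrist_torque'])"
```

```text
time: 2.78
eef_pos: [0.568, 0.1545, 0.0797]
tcp_rot: [0.114, 0.993, 0.0, 0.001]
contact_force: [-1.3, -0.2, 5.4]
opening: 0.182
time: 3.12
eef_pos: [0.568, 0.1545, 0.0797]
tcp_rot: [0.114, 0.993, 0.0, 0.001]
contact_force: [-1.7, -0.3, 6.3]
opening: 0.185
time: 3.45
eef_pos: [0.568, 0.1545, 0.0797]
tcp_rot: [0.114, 0.993, 0.0, 0.001]
contact_force: [-1.1, -0.7, 5.7]
opening: 0.182
[0.56798923 0.15451809 0.07968116] [1.14494713e-01 9.93423602e-01 1.01905429e-04 7.05713067e-04] [-1.10375214 -0.66331167  5.67977931] [-0.0493165   0.29149246 -0.00661575]
```

```bash
python3 -m jog '{"travel":[[0,0,12],[0,0,27],[0,0,27],[0,0,27],[0,0,27]],"dr":[[0,0,0],[0,0,0],[0,0,0],[0,0,0],[0,0,0]],"jaw":[245,245,245,245,245]}' 
python3 -m jog '{"travel":[[0,0,0],[5,-40,0],[5,-40,0],[5,-40,0],[5,-40,0]],"dr":[[0,0,0],[0,0,0],[0,0,0],[0,0,0],[0,0,0]],"jaw":[245,245,245,245,245]}' 
python3 -m jog '{"travel":[[5,-40,0],[5,-40,0],[5,-40,0],[4,-40,0],[0,-36,0]],"dr":[[0,0,0],[0,0,0],[0,0,0],[0,0,0],[0,0,0]],"jaw":[245,245,245,245,245]}' 
python3 -m jog '{"travel":[[0,0,0],[0,0,0],[0,0,0],[0,0,0]],"dr":[[0,0,0],[0,0,0],[0,0,0],[0,0,0]],"jaw":[245,245,245,245]}'
python3 - <<'E'
from h import *; import cv2
s=get_state();print(s['eef_pos'],s['tcp_rot'],s['contact_force'])
s=read_camera("side");t=read_camera("top")
k=lambda im,x,y,w,h,f:cv2.resize(im[y:y+h,x:x+w,::-1],None,fx=f,fy=f,interpolation=cv2.INTER_CUBIC)
cv2.imwrite("pics/g2.png",np.hstack([k(s,330,230,80,120,5),k(t,360,151,80,120,5)]))
for z in(0,):pass
X=get_state()['eef_pos'];print(px("side",[X[0],X[1],X[2]-.0757]),px("side",X))
E
```

```text
time: 3.87
eef_pos: [0.5667, 0.1545, 0.1993]
tcp_rot: [0.114, 0.993, -0.0, -0.001]
contact_force: [0.8, -0.4, -1.0]
opening: 0.185
time: 4.28
eef_pos: [0.5865, -0.0066, 0.1973]
tcp_rot: [0.114, 0.993, 0.0, -0.001]
contact_force: [0.9, 0.2, -0.9]
opening: 0.184
time: 4.7
eef_pos: [0.6058, -0.2037, 0.1971]
tcp_rot: [0.115, 0.993, 0.0, -0.001]
contact_force: [0.5, 0.3, -0.6]
opening: 0.183
time: 5.03
eef_pos: [0.6059, -0.2, 0.1975]
tcp_rot: [0.114, 0.993, 0.0, -0.001]
contact_force: [-2.0, 0.6, -0.2]
opening: 0.185
[ 0.60588549 -0.20000545  0.19754582] [ 1.13834149e-01  9.93499435e-01  4.60410530e-04 -6.68406056e-04] [-2.01221457  0.63871928 -0.15437797]
[370.90991522 296.36641427] [372.67633348 266.72412227]
```

View pics/g2.png

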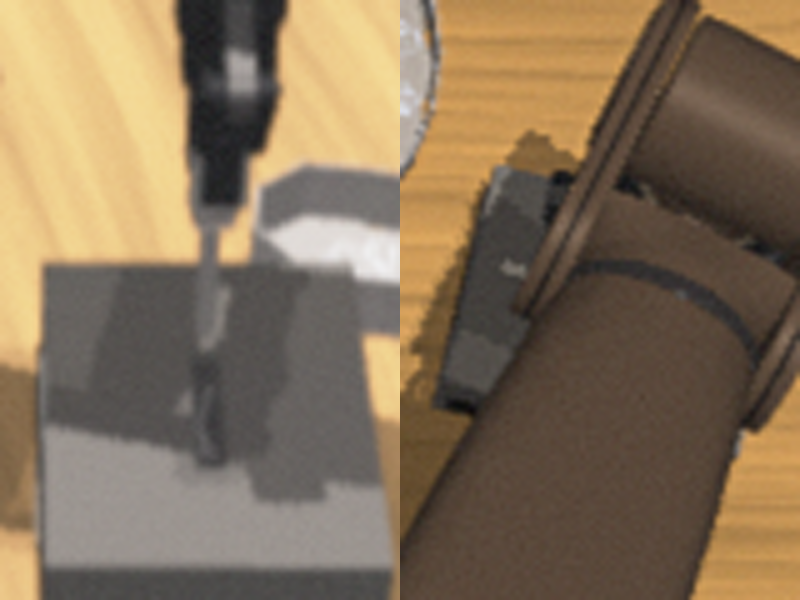

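Count is 6 pictures. The rod hangs over the slot with its tip near (371,299), but the shank edge is unclear in the shadow. I'll take one enlarged, contrast-stretched crop to check tip and tilt before going down.

```bash
python3 - <<'E'
from h import *; import cv2
s=np.mean([read_camera("side") for _ in range(8)],0)[262:327,345:405,::-1]
s=np.clip(s*1.8,0,255).astype(np.uint8)
cv2.imwrite("pics/g3.png",cv2.resize(s,None,fx=9,fy=9,interpolation=cv2.INTER_CUBIC))
print(get_state()['eef_pos'])
E
```

```text
[ 0.60631648 -0.20123442  0.1984377 ]
```

View pics/g3.png

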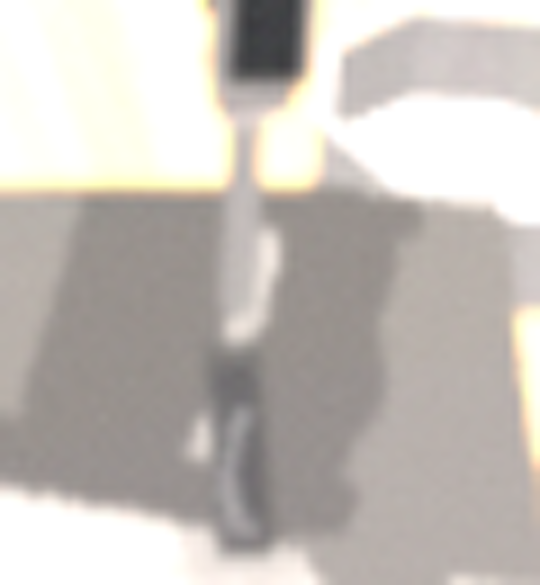

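The enlarged crop shows the shank vertical, with its end near (371,297). The prediction was (371,296), so the rod hasn't slipped. The tip sits about 1 mm toward -x of the TCP. I shift +1.3 mm in x and -0.5 mm in y, then go down into the slot mouth.

```bash
python3 -m jog '{"travel":[[1.3,-0.5,0],[0,0,-15],[0,0,-10],[0,0,-5],[0,0,0]],"dr":[[0,0,0],[0,0,0],[0,0,0],[0,0,0],[0,0,0]],"jaw":[245,245,245,245,245]}' 
python3 -m jog '{"travel":[[0,0,-4],[0,0,-3],[0,0,-3],[0,0,0],[0,0,0]],"dr":[[0,0,0],[0,0,0],[0,0,0],[0,0,0],[0,0,0]],"jaw":[245,245,245,245,245]}' 
python3 -m jog '{"travel":[[0,0,-2],[0,0,-2],[0,0,-2],[0,0,0],[0,0,0]],"dr":[[0,0,0],[0,0,0],[0,0,0],[0,0,0],[0,0,0]],"jaw":[245,245,245,245,245]}'
```

```text
time: 5.95
eef_pos: [0.6063, -0.2014, 0.1658]
tcp_rot: [0.114, 0.993, 0.001, -0.002]
contact_force: [-0.1, 0.0, -0.9]
opening: 0.189
time: 6.37
eef_pos: [0.6075, -0.202, 0.1583]
tcp_rot: [0.114, 0.993, -0.0, -0.0]
contact_force: [-0.1, -0.9, -0.6]
opening: 0.186
time: 6.78
eef_pos: [0.6074, -0.2019, 0.1521]
tcp_rot: [0.114, 0.993, 0.0, -0.0]
contact_force: [-0.7, -0.6, -1.9]
opening: 0.184
```

The tip is about 8.6 mm into the slot with no contact force. I go on down slowly to find the plate.

```bash
python3 -m jog '{"travel":[[0,0,-3],[0,0,-3],[0,0,-2],[0,0,0],[0,0,0]],"dr":[[0,0,0],[0,0,0],[0,0,0],[0,0,0],[0,0,0]],"jaw":[245,245,245,245,245]}' 
for i in 1 2 3 4; do python3 -m jog '{"travel":[[0,0,-1],[0,0,0]],"dr":[[0,0,0],[0,0,0]],"jaw":[245,245]}' |grep -E "eef|force"; done
```

```text
time: 7.2
eef_pos: [0.6074, -0.2019, 0.1439]
tcp_rot: [0.114, 0.993, 0.0, -0.0]
contact_force: [-0.0, -0.7, -0.6]
opening: 0.187
eef_pos: [0.6076, -0.202, 0.1433]
contact_force: [-0.1, -0.0, -0.9]
eef_pos: [0.6075, -0.2019, 0.1422]
contact_force: [-0.1, 0.0, -0.8]
eef_pos: [0.6075, -0.2019, 0.1411]
contact_force: [0.4, 0.9, -0.5]
eef_pos: [0.6074, -0.2019, 0.1401]
contact_force: [-0.7, -0.2, -0.9]
```

```bash

for i in 1 2 3; do python3 -m jog '{"travel":[[0,0,-1],[0,0,0]],"dr":[[0,0,0],[0,0,0]],"jaw":[245,245]}' |grep -E "eef|force"; done
```

```text
eef_pos: [0.6075, -0.2019, 0.1391]
contact_force: [-0.3, -0.5, -1.4]
eef_pos: [0.6075, -0.2019, 0.1381]
contact_force: [-0.7, 0.5, -0.7]
eef_pos: [0.6075, -0.202, 0.1372]
contact_force: [0.2, -0.1, -1.7]
```

```bash

for i in 1 2 3; do python3 -m jog '{"travel":[[0,0,-1],[0,0,0]],"dr":[[0,0,0],[0,0,0]],"jaw":[245,245]}' |grep -E "eef|force"; done
```

```text
eef_pos: [0.6078, -0.2021, 0.1369]
contact_force: [-0.7, 1.1, 0.3]
eef_pos: [0.608, -0.2021, 0.1364]
contact_force: [-1.3, -0.3, 4.6]
eef_pos: [0.608, -0.2021, 0.1354]
contact_force: [-0.8, 0.0, 5.6]
```

```bash

for i in 1 2; do python3 -m jog '{"travel":[[0,0,-1],[0,0,0]],"dr":[[0,0,0],[0,0,0]],"jaw":[245,245]}' |grep -E "eef|force"; python3 -c "
from plant import *
print(get_state()['qpos'],get_state()['wrist_torque'])"; done
```

```text
eef_pos: [0.6081, -0.2021, 0.1349]
contact_force: [-1.5, 1.2, 6.6]
[-4.79062250e-01  3.02803794e-01  1.74060066e+00  1.69321981e-04
  1.09675203e+00 -1.82063615e+00] [0.24956836 0.34925666 0.01497577]
eef_pos: [0.6083, -0.2022, 0.1346]
contact_force: [-1.8, 1.0, 8.4]
[-4.79022850e-01  3.03382873e-01  1.74051816e+00  2.23657214e-04
  1.09582009e+00 -1.82059611e+00] [0.30646687 0.51438654 0.01680287]
```

The force has reached 8–9 N with hardly any movement, so this is the rigid plate, at TCP z of about 0.1367. I lift 8 mm, shift 9 mm along the slot (toward +y) and probe again.

```bash

python3 -m jog '{"travel":[[0,0,4],[0,0,4],[1.1,4.35,0],[1.1,4.35,0],[0,0,0]],"dr":[[0,0,0],[0,0,0],[0,0,0],[0,0,0],[0,0,0]],"jaw":[245,245,245,245,245]}' |grep -E "eef|force"
python3 -m jog '{"travel":[[0,0,-1],[0,0,-1],[0,0,-1],[0,0,0],[0,0,0]],"dr":[[0,0,0],[0,0,0],[0,0,0],[0,0,0],[0,0,0]],"jaw":[245,245,245,245,245]}' |grep -E "eef|force"
for i in 1 2 3 4; do python3 -m jog '{"travel":[[0,0,-1],[0,0,0]],"dr":[[0,0,0],[0,0,0]],"jaw":[245,245]}' |grep -E "eef|force"; done
```

```text
eef_pos: [0.6095, -0.1921, 0.1395]
contact_force: [-0.8, -0.1, -0.4]
eef_pos: [0.6096, -0.1933, 0.137]
contact_force: [0.1, -0.4, -0.6]
eef_pos: [0.6097, -0.1933, 0.1362]
contact_force: [-0.6, 0.1, -1.1]
eef_pos: [0.6099, -0.1934, 0.1358]
contact_force: [0.4, 0.5, 2.0]
eef_pos: [0.6101, -0.1935, 0.1354]
contact_force: [-1.1, 0.5, 5.0]
eef_pos: [0.6102, -0.1935, 0.1345]
contact_force: [-1.6, 0.4, 5.1]
```

```bash

for i in 1 2; do python3 -m jog '{"travel":[[0,0,-1],[0,0,0]],"dr":[[0,0,0],[0,0,0]],"jaw":[245,245]}' |grep -E "eef|force"; done
```

```text
eef_pos: [0.6102, -0.1935, 0.1336]
contact_force: [-1.2, 1.1, 5.4]
eef_pos: [0.6102, -0.1935, 0.1328]
contact_force: [-1.7, 0.6, 5.5]
```

The force stays flat near 5.3 N while the tip keeps sinking, so this is the tab. I keep pressing gently.

```bash

for i in 1 2 3; do python3 -m jog '{"travel":[[0,0,-1],[0,0,0]],"dr":[[0,0,0],[0,0,0]],"jaw":[245,245]}' |grep -E "eef|force"; done
```

```text
eef_pos: [0.6102, -0.1935, 0.1318]
contact_force: [-1.5, 0.5, 7.2]
eef_pos: [0.6102, -0.1935, 0.1306]
contact_force: [-0.6, -0.1, 4.8]
eef_pos: [0.6101, -0.1934, 0.1292]
contact_force: [-1.1, -0.0, 5.5]
```

```bash
python3 - <<'E'
from h import *; import cv2
s=read_camera("side");t=read_camera("top")
k=lambda im,x,y,w,h,f:cv2.resize(im[y:y+h,x:x+w,::-1],None,fx=f,fy=f,interpolation=cv2.INTER_CUBIC)
cv2.imwrite("pics/g4.png",np.hstack([k(s,310,260,100,120,4),k(t,340,161,100,120,4)]))
E
```

```text
(no output)
```

View pics/g4.png

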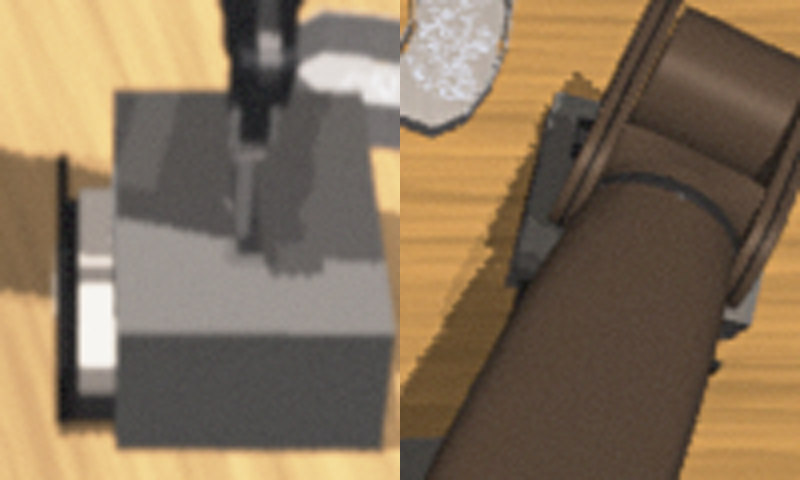

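Picture 8: the tray with its white battery stands out to the left of the charger at about (330,330). I lift out and go back above the holder.

```bash
python3 -m jog '{"travel":[[0,0,8],[0,0,15],[0,0,20],[0,0,20],[0,0,10]],"dr":[[0,0,0],[0,0,0],[0,0,0],[0,0,0],[0,0,0]],"jaw":[245,245,245,245,245]}' |grep -E "eef|force"
python3 -m jog '{"travel":[[0,0,0],[-4.7,38,0],[-4.7,39,0],[-4.7,39,0],[-4.7,39,0]],"dr":[[0,0,0],[0,0,0],[0,0,0],[0,0,0],[0,0,0]],"jaw":[245,245,245,245,245]}' |grep -E "eef|force"
python3 -m jog '{"travel":[[-4.7,39,0],[-4.7,39,0],[-4.7,39,0],[-4.7,39,0],[-4.5,37,0]],"dr":[[0,0,0],[0,0,0],[0,0,0],[0,0,0],[0,0,0]],"jaw":[245,245,245,245,245]}' |grep -E "eef|force"
python3 -m jog '{"travel":[[0,0,0],[0,0,0],[0,0,0],[0,0,0],[0,0,0]],"dr":[[0,0,0],[0,0,0],[0,0,0],[0,0,0],[0,0,0]],"jaw":[245,245,245,245,245]}'
python3 - <<'E'
from h import *; import cv2
X=get_state()['eef_pos'];print(X,px("side",X-[0,0,.0757]),px("side",X-[.001,0,.0157]))
s=np.mean([read_camera("side") for _ in range(8)],0)[180:245,280:340,::-1]
s=np.clip(s*1.5,0,255).astype(np.uint8)
cv2.imwrite("pics/g5.png",cv2.resize(s,None,fx=9,fy=9,interpolation=cv2.INTER_CUBIC))
E
```

```text
eef_pos: [0.6105, -0.1936, 0.2036]
contact_force: [-0.2, -0.2, -1.4]
eef_pos: [0.5896, -0.0368, 0.1992]
contact_force: [0.8, 0.3, -1.5]
eef_pos: [0.5661, 0.1567, 0.1994]
contact_force: [1.3, 0.2, -1.2]
time: 13.3
eef_pos: [0.5678, 0.1534, 0.2008]
tcp_rot: [0.115, 0.993, -0.0, -0.0]
contact_force: [-0.5, 0.5, -1.1]
opening: 0.187
[0.5677732  0.15336277 0.20079518] [310.66022424 198.62215419] [309.73307112 177.07407315]
```

View pics/g5.png

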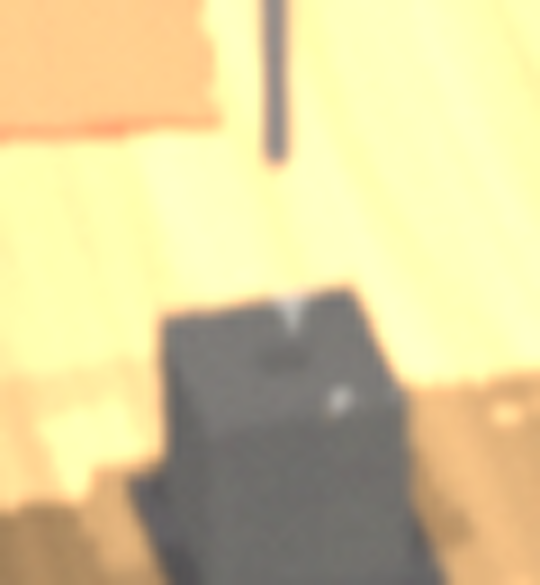

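The tip is at (310.7,197.8), matching the prediction of (310.7,198.6), so the rod is straight with no slip. The bore is at (311.4,219.8), which lines up. Now I lower it.

```bash
python3 -m jog '{"travel":[[0.2,0.8,-20],[0,0,-20],[0,0,-12],[0,0,0],[0,0,-8]],"dr":[[0,0,0],[0,0,0],[0,0,0],[0,0,0],[0,0,0]],"jaw":[245,245,245,245,245]}' |grep -E "eef|force"
python3 -m jog '{"travel":[[0,0,-6],[0,0,-8],[0,0,-10],[0,0,-10],[0,0,0]],"dr":[[0,0,0],[0,0,0],[0,0,0],[0,0,0],[0,0,0]],"jaw":[245,245,245,245,245]}' |grep -E "eef|force"
python3 -m jog '{"travel":[[0,0,-8],[0,0,-8],[0,0,-4],[0,0,0],[0,0,0]],"dr":[[0,0,0],[0,0,0],[0,0,0],[0,0,0],[0,0,0]],"jaw":[245,245,245,245,245]}' |grep -E "eef|force"
```

```text
eef_pos: [0.5686, 0.1557, 0.1422]
contact_force: [0.4, -0.3, 0.5]
eef_pos: [0.5661, 0.1554, 0.1044]
contact_force: [-0.0, -0.5, -1.6]
eef_pos: [0.5677, 0.1555, 0.087]
contact_force: [0.2, -0.2, -1.1]
```

```bash
python3 -m jog '{"travel":[[0,-0.8,-2],[0,0,-2],[0,0,0],[0,0,0]],"dr":[[0,0,0],[0,0,0],[0,0,0],[0,0,0]],"jaw":[245,245,245,245]}' |grep -E "eef|force"
for i in 1 2 3 4; do python3 -m jog '{"travel":[[0,0,-1],[0,0,0]],"dr":[[0,0,0],[0,0,0]],"jaw":[245,245]}' |grep -E "eef|force"; done
```

```text
eef_pos: [0.5679, 0.1547, 0.0834]
contact_force: [0.2, 0.6, -1.4]
eef_pos: [0.5678, 0.1548, 0.0823]
contact_force: [-0.2, -0.3, -0.5]
eef_pos: [0.5678, 0.1548, 0.0812]
contact_force: [0.3, 0.1, -1.9]
eef_pos: [0.5677, 0.1548, 0.0801]
contact_force: [0.7, -0.4, -0.6]
eef_pos: [0.568, 0.1548, 0.0797]
contact_force: [-0.8, 0.4, 2.1]
```

It is seated at the same height as before (0.0797). I press 1 mm more, open, and rise clear.

```bash
python3 -m jog '{"travel":[[0,0,-1],[0,0,0],[0,0,0]],"dr":[[0,0,0],[0,0,0],[0,0,0]],"jaw":[245,245,245]}' |grep -E "eef|force"
python3 -m jog '{"travel":[[0,0,0],[0,0,0],[0,0,0],[0,0,0],[0,0,0]],"dr":[[0,0,0],[0,0,0],[0,0,0],[0,0,0],[0,0,0]],"jaw":[180,120,60,0,0]}' |grep -E "eef|force|open"
python3 -m jog '{"travel":[[0,0,0],[0,0,0],[0,0,0],[0,0,0],[0,0,0]],"dr":[[0,0,0],[0,0,0],[0,0,0],[0,0,0],[0,0,0]],"jaw":[0,0,0,0,0]}' |grep -E "eef|force|open"
python3 -m jog '{"travel":[[0,0,5],[0,0,20],[0,0,35],[0,0,35],[0,0,35]],"dr":[[0,0,0],[0,0,0],[0,0,0],[0,0,0],[0,0,0]],"jaw":[0,0,0,0,0]}' |grep -E "eef|force|open"
python3 -m jog '{"travel":[[-30,25,0],[-30,25,0],[-30,25,0],[0,0,0],[0,0,0]],"dr":[[0,0,0],[0,0,0],[0,0,0],[0,0,0],[0,0,0]],"jaw":[0,0,0,0,0]}' |grep -E "eef|force|open"
python3 - <<'E'
from h import *; import cv2
s=read_camera("side");t=read_camera("top")
cv2.imwrite("pics/s_end.png",s[:,:,::-1]);cv2.imwrite("pics/t_end.png",t[:,:,::-1])
k=lambda im,x,y,w,h,f:cv2.resize(im[y:y+h,x:x+w,::-1],None,fx=f,fy=f,interpolation=cv2.INTER_CUBIC)
cv2.imwrite("pics/g6.png",np.vstack([np.hstack([k(s,290,190,40,35,10),k(t,260,211,40,35,10)]),k(t,160,120,340,140,2.353)[:,:800]])[:600])
E
```

```text
eef_pos: [0.568, 0.1547, 0.0797]
contact_force: [-2.6, 0.1, 6.8]
eef_pos: [0.5677, 0.1547, 0.078]
contact_force: [0.2, 0.6, -0.4]
opening: 0.846
eef_pos: [0.5678, 0.1548, 0.0783]
contact_force: [0.4, 0.5, -0.4]
opening: 1.002
eef_pos: [0.5674, 0.1547, 0.2098]
contact_force: [-0.0, -0.5, 0.8]
opening: 0.998
eef_pos: [0.4766, 0.2309, 0.2089]
contact_force: [0.8, -0.1, 0.4]
opening: 1.001
```

View pics/g6.png

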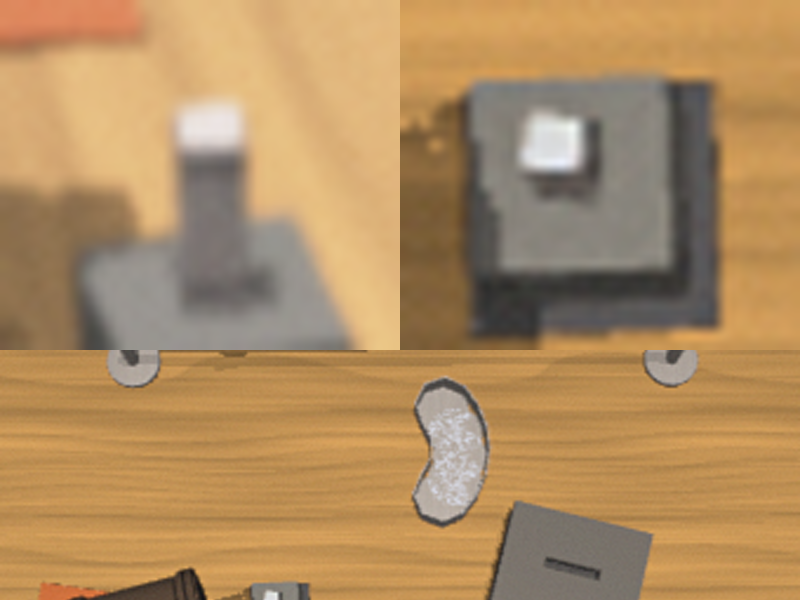

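Picture 10: the rod stands in the holder at the same pixels as at the start (side top at (311,203), top view at (275.6,225)), upright and released. I compare the bystanders and tray with the first images, then hand in.

```bash
python3 - <<'E'
from h import *; import cv2
a,b=cv2.imread("pics/side0.png"),cv2.imread("pics/s_end.png")
for n,(x,y,w,h) in dict(dish=(375,250,90,50),grid=(335,412,55,40),plate=(265,172,42,26),rod=(292,195,40,60),tray=(312,300,24,75)).items():
    print(n,round(float(np.abs(a[y:y+h,x:x+w].astype(float)-b[y:y+h,x:x+w]).mean()),1))
print(get_state()['contact_force']); sign_off()
E
```

```text
dish 1.8
grid 1.7
plate 1.7
rod 6.8
tray 38.1
[ 0.4908777  -0.37841078  0.15264798]
the job is handed in; nothing more can be done
```

The tray is out and the rod is back in its holder. I handed the job in at roughly 17–18 s of the 61 s allowed; `sign_off()` gives no verdict.

- **Releasing the tray:** I gripped the rod at 60 N and put it through the slot of the 130 x 170 mm charger. The first probe, at the slot's centre, hit the rigid plate, with up to about 9 N on the wrist sensor. The second, 9 mm toward +y, found the tab. There the force stayed near 5 N while the tip sank, with a highest reading of 7.2 N, and the tray sprang out.
- **Returning the rod:** It seated at the same tool height as when I took it (0.0797 m). I opened the gripper fully and moved the arm clear.

**Last checks:**
- **Rod:** It stands upright at the same pixels as at the start, in both views.
- **Tray:** The tray area differs strongly from the first image (38 grey levels), and an earlier picture showed the tray out. I did not measure its travel in millimetres.
- **Bystanders:** The dish, plate and grid look unchanged, with a mean difference of about 1.7 grey levels.
- **Robot contact:** The force on the tool was about 0.6 N, in line with sensor noise, so the robot is touching nothing.
- **One disagreement:** The rod's image area differed by 6.8 grey levels, which I put down to the arm's shadow on the holder.

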